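# Key the proud tube carousel home on its mixer hub

### The arm

A 6-joint arm with a two-finger parallel gripper is mounted at the origin on the work surface. World frame = base frame: x ahead of the robot, y to its left, z up, the work surface at z = 0. Lengths are in m, angles in degrees, forces in N, time in s.
With the tool pointing down it reaches from about 0.4 to 0.825 m from the base axis. Payload 7 kg.
Tool frame: the origin (TCP) lies on the centre line of the jaws, within the pads' length; the fingertips stand 25 mm ahead of it and the grasp point (between the pads) lies 6 mm ahead of it; x points along the fingers, z is the direction in which the jaws open and shut, and the axes are right-handed (so a half turn about x gives the same grasp; the last joint's range is limited). The gripper opens to 88 mm and grips with 3 to 60 N. Pads are 19 mm wide; open, the fingers measure 130 mm over their backs; the gripper's body (78 mm by 193 mm) begins 47 mm behind the grasp point.
Start: joints at [-55.686, 20.546, 0.682, 0, -70.136, -16.507], TCP at [0.206, -0.643, 0.252] pointing down, gripper open.
Joint ranges: [-176.03, 176.03], [-82.01, 121.73], [-58.28, 71.71], [-173.87, 95.51], [-174.79, -0.11], [-173.66, 173.66]. Speed limits (degrees/s): [136.94, 136.94, 172.46, 180, 180, 180].

### API

Orientations are given as [roll, pitch, yaw] about the fixed x, y, z axes, in that order (R = Rz(yaw) Ry(pitch) Rx(roll)).
In Python, from plant import ctrl gives the robot as it stands. The module is installed in compiled form; this text tells all that it offers.
- The arm moves only by the tool send_rows, never from a script. Its argument "deltas" is a list of rows, each an object of numbers: "dx", "dy", "dz": the shift along the tool's x, y, z in mm; "ax", "ay", "az": the turn, a rotation vector about the tool's x, y, z in units of 5 degrees (1.0 is 5 degrees); "fingers": the opening, from 0 (shut) to 1 (fully open). A call has 1 to 12 rows; each row shifts and turns the commanded pose from where the row before left it, along the tool's axes as they then stand; what a row does not reach is not made up. A row lasts 1/8 s, in which the tool goes at most 62.5 mm and 10.7 degrees, less where a joint would pass 70% of its speed; a pose out of reach is approached as far as the arm can. A call with a gripper value outside its range is refused whole. The fingers move at their own pace and stop on an object; the grip force is fixed at half the most. Time passes only in rows, so rows that do not move let the fingers close. It gives the time, the measured TCP pose, the force and the opening at its end, in the units of the state.
- ctrl.get_obs(): the state, without advancing time (a new reading comes with each control period).
- ctrl.snapshot(name): name is "side" or "top" or "wrist"; returns a dict with "image" (480x640x3 uint8, blue, green, red), "fx", "fy", "cx", "cy" (pixels), "R" (3x3) and "t" (3): a world point X has camera coordinates R X + t; the wrist camera has in their place "hand_eye" (4x4, takes a point from camera to tool coordinates, whose origin is the TCP and whose axes are the tool frame's). Camera axes: x right, y down, z forward; pixel columns grow to the right and rows downward; lengths in m; the calibration is good to about 2 mm. A picture is of the moment at which its call begins: read the wrist's pose just before it. There is no depth.
- ctrl.close_job(): hands the job in, once; it reports no verdict.
The state is a dict: "clock": time; "joint_pos": joint angles; "qvel": joint speeds; "tau": joint torques, N m; "tool_pos": TCP position; "orientation": TCP orientation; "force": force on the tool from outside, world axes, zero at the start; "moment": the same for the moment, N m; "opening": finger opening in m.
Only numpy, scipy, OpenCV 4.12 (cv2) and the standard library are available. Lean on these libraries where they do the work, as an engineer would, in place of code of your own. Each camera call takes 0.05 s, during which the arm holds its last target.

### The job

One of the two tube carousels was put on its mixer out of key and rides high, its three inner tabs resting on top of the drive hub. Turn it by its handle until the tabs drop into the keyways and it sits level and fully home like its neighbour, then let go. Leave the carousel that is already seated where it is.

Things in the scene. Friction and masses are not known exactly. Their poses are not given: they have to be found in the camera images.
- carousel_handle (a point): Centre of the bar handle of the carousel that rides high: black, 12 mm thick (x), 80 long (y), 18 high; 36 mm clear below its middle (24 once seated), a post at each end. Carousel: loose, about 0.25 kg, white flange 132 mm across with eight tubes, white ring of 64 mm bore with three inner tabs 9 mm wide pointing along +x and at 120 degrees either side of +x. z is up.
- mixer_hub (a point): Centre of the top of that carousel's drive hub: fixed upright brass shaft, 60 mm across, top 79 mm above the bench. Three keyways 20 mm wide, 14 deep run out along +x and at 120 degrees either side; any tab fits any keyway, so 60 degrees of turn is the most needed, and 10 off still goes in. Handle centre: 45 mm above this point while riding high, 33 when home. z is up.
- seated_handle (a point): Centre of the bar handle of the other, identical carousel, already seated in the keyways of its own mixer: 112 mm above the bench (the high one's starts at 124). Leave it alone. Each mixer is a grey box 160 mm square and 45 mm high, fixed to the bench, with the hub on top.
Things that resemble listed ones, but are neither listed nor needed, are in the scene too. What is shaped like the part that bears mixer_hub but green is not meant.

How it is judged:
By the outcome, as a careful person would: the job done as asked, in the order asked, and still so for the second after the job is handed in, with the robot touching nothing.
It also fails if it takes over 32 s, if anything falls off the work surface, if the arm or the gripper's body presses on something with over 40 N, if the wrist force passes 120 N, or if a joint passes its speed limit or range.

## Working session

There is one attempt and no reset: what is moved stays moved. The work goes in short steps, Python scripts to look and compute and a tool call to move; the robot and the scene stay as the last step left them, time stands still between calls to the robot, and variables do not carry over. Pictures are saved under pics/ and viewed, and the job is handed in when it is done.

Besides the shell and the picture viewer there is one more tool, called after "Request:" as a command line: name --argument value ..., lists and objects as JSON in quotes. send_rows: Moves the arm, as the interface text tells. Its arguments: {"type":"object","properties":{"deltas":{"type":"array","items":{"type":"object","properties":{"dx":{"type":"number"},"dy":{"type":"number"},"dz":{"type":"number"},"ax":{"type":"number"},"ay":{"type":"number"},"az":{"type":"number"},"fingers":{"type":"number"}}}}},"required":["deltas"]}

```bash
mkdir -p pics; python3 - <<'E'
from plant import ctrl
import cv2
o=ctrl.get_obs()
for k in ("clock","tool_pos","orientation","opening","force"): print(k,o[k])
for n in ("side","top"):
    s=ctrl.snapshot(n); cv2.imwrite(f"pics/{n}0.png",s["image"])
    print(n,s["fx"],s["cx"],s["cy"],s["R"],s["t"])
E
```

```text
clock 0.0
tool_pos [ 0.20628385 -0.64221905  0.25062359]
orientation [  4.96782058  89.90396173 112.76926406]
opening 0.08819090611456867
force [-0.7264482   0.58229552  0.02268717]
side 584.2148964298381 319.34567185091663 240.34348381685047 [[-0.77408168 -0.63294504 -0.01334629]
 [-0.32270654  0.41262647 -0.85182151]
 [ 0.54466323 -0.65507249 -0.5236621 ]] [0.39192099 0.24830981 0.93864538]
top 521.2276258337827 321.21234438712975 238.32564790848267 [[-0.00885485 -0.9999535   0.00381924]
 [-0.98315809  0.00800877 -0.18258155]
 [ 0.18254247 -0.00537165 -0.9831833 ]] [-0.01883178  0.54169479  1.04619682]
```

View pics/side0.png

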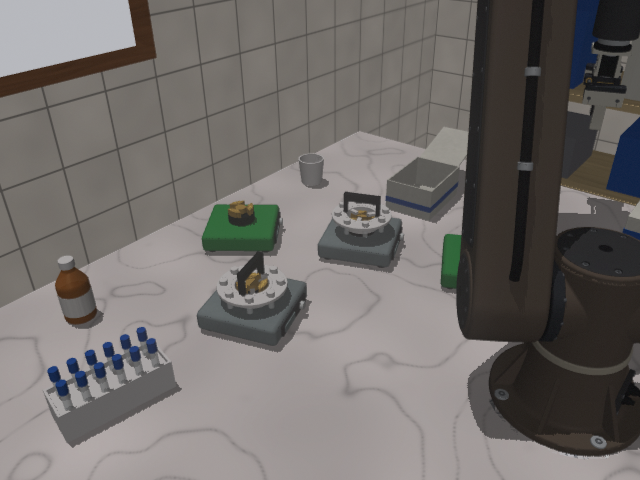

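View pics/top0.png

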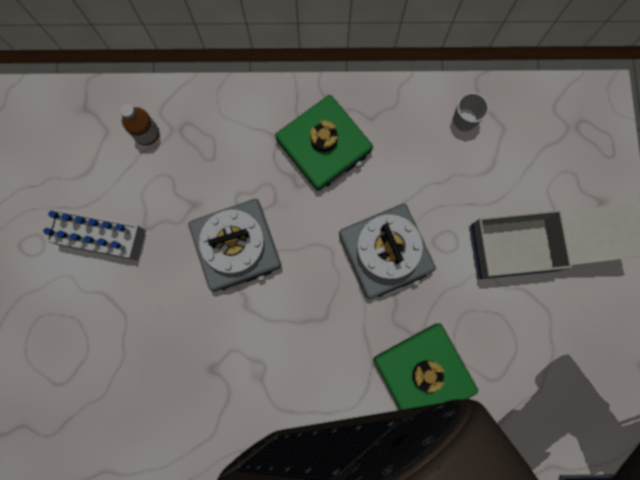

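```bash
python3 - <<'E'
import cv2, numpy as np
t=cv2.imread("pics/top0.png"); s=cv2.imread("pics/side0.png")
def c(im,x,y,w): return cv2.resize(im[y:y+w,x:x+w],(400,300*400//300),interpolation=cv2.INTER_CUBIC)[:400]
a=np.hstack([c(t,185,195,100),c(t,338,200,100)])
b=np.hstack([c(s,195,240,120),c(s,310,170,120)])
cv2.imwrite("pics/ct.png",a);cv2.imwrite("pics/cs.png",b)
E
```

```text
(no output)
```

View pics/ct.png

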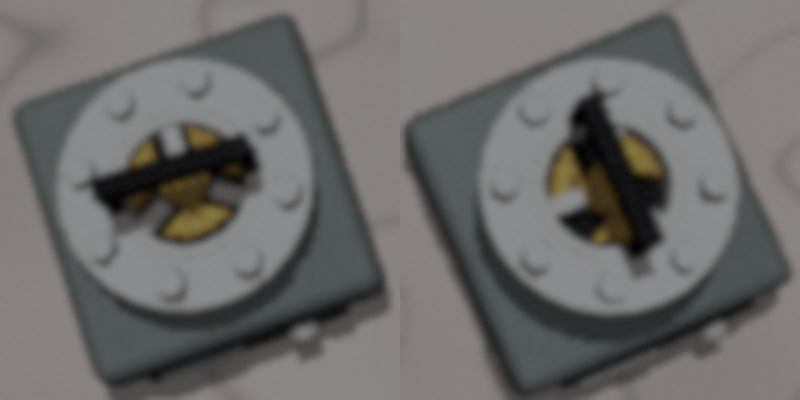

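View pics/cs.png

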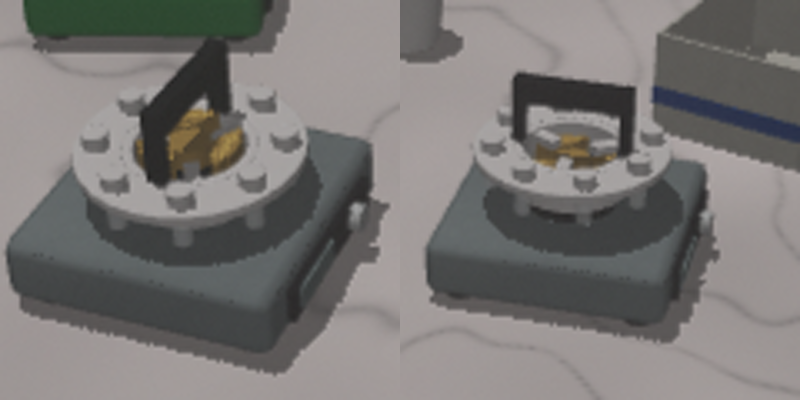

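```bash
python3 - <<'E'
import cv2, numpy as np
t=cv2.imread("pics/top0.png"); s=cv2.imread("pics/side0.png")
def c(im,x,y,w):
    p=im[y:y+w,x:x+w].astype(float)*1.8
    p=cv2.resize(np.clip(p,0,255).astype(np.uint8),(390,390),interpolation=cv2.INTER_NEAREST)
    for k in range(0,w,10): cv2.putText(p,str(x+k),(int(k*390/w),8),0,.3,(0,0,255)); cv2.putText(p,str(y+k),(0,int(k*390/w)+8),0,.3,(0,0,255)); p[:, int(k*390/w)]=(p[:, int(k*390/w)]*.8); p[int(k*390/w)]=p[int(k*390/w)]*.8
    return p
cv2.imwrite("pics/ct2.png",np.hstack([c(t,200,205,70),c(t,355,212,70)]))
cv2.imwrite("pics/cs2.png",np.hstack([c(s,215,245,80),c(s,325,175,80)]))
E
```

```text
(no output)
```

View pics/ct2.png

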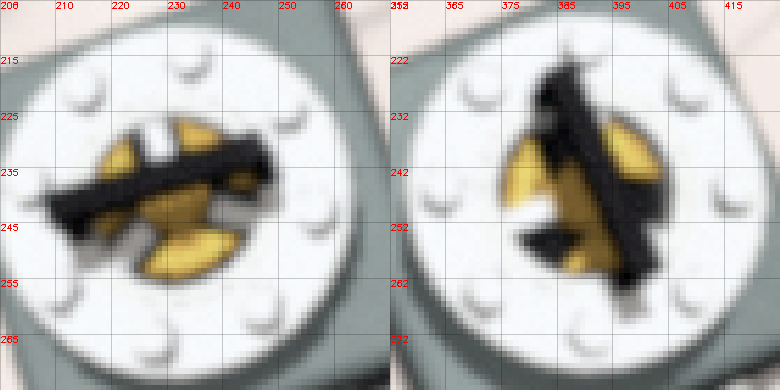

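View pics/cs2.png

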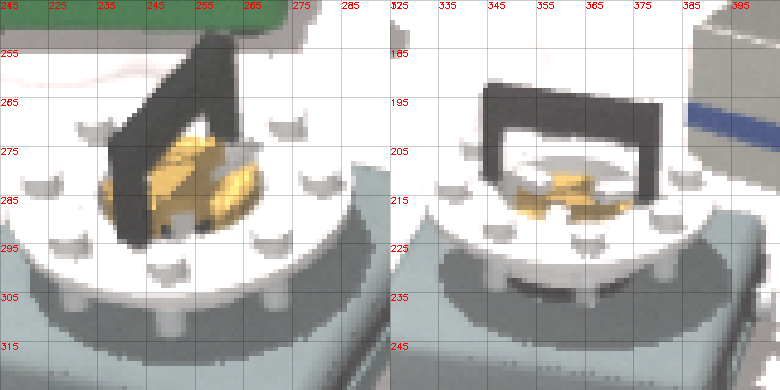

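```bash
cat > h.py <<'E'
import numpy as np
C={}
C['side']=(584.2148964298381,319.34567,240.34348,np.array([[-0.77408168,-0.63294504,-0.01334629],[-0.32270654,0.41262647,-0.85182151],[0.54466323,-0.65507249,-0.5236621]]),np.array([0.39192099,0.24830981,0.93864538]))
C['top']=(521.2276258,321.212344,238.325648,np.array([[-0.00885485,-0.9999535,0.00381924],[-0.98315809,0.00800877,-0.18258155],[0.18254247,-0.00537165,-0.9831833]]),np.array([-0.01883178,0.54169479,1.04619682]))
def ray(n,u,v):
    f,cx,cy,R,t=C[n]; d=R.T@np.array([(u-cx)/f,(v-cy)/f,1]); return -R.T@t,d/np.linalg.norm(d)
def plane(n,u,v,z):
    o,d=ray(n,u,v); return o+d*(z-o[2])/d[2]
def tri(a,b):
    (o,d),(p,e)=ray(*a),ray(*b)
    s=np.linalg.lstsq(np.c_[d,-e],p-o,rcond=None)[0]; P,Q=o+s[0]*d,p+s[1]*e
    return (P+Q)/2,np.linalg.norm(P-Q)
def proj(n,X):
    f,cx,cy,R,t=C[n]; q=R@np.array(X)+t; return cx+f*q[0]/q[2],cy+f*q[1]/q[2]
E
python3 - <<'E'
from h import *
np.set_printoptions(precision=4,suppress=True)
print('L',tri(('top',228.5,236.9),('side',250.7,263.3)))
print('R',tri(('top',393.6,241.6),('side',362.3,193.9)))
for z,e in ((.121,((209,241.8),(248.1,231.9))),(.133,((387.3,225.5),(399.9,257.8)))):
    a,b=[plane('top',*q,z) for q in e]; print((a+b)/2,np.linalg.norm(a-b),np.degrees(np.arctan2(*(b-a)[1::-1])), np.linalg.norm((a+b)[:2]/2))
# flange centres by bbox: white blobs
import cv2
t=cv2.imread('pics/top0.png')
hsv=cv2.cvtColor(t,cv2.COLOR_BGR2HSV); 
for n,(x,y) in dict(L=(185,195),R=(338,200)).items():
    m=cv2.inRange(hsv[y:y+100,x:x+100],(0,0,125),(180,22,255))
    print(n,hsv[y+20,x+45] , m.mean())
    cs,_=cv2.findContours(m,0,2)
    for c in cs:
        if cv2.contourArea(c)>1000:
            e=cv2.fitEllipse(cv2.convexHull(c)); print(np.add(e[0],(x,y)),e[1:],cv2.contourArea(c))
E
```

```text
L (array([0.5339, 0.16  , 0.1176]), np.float64(0.001414217058208103))
R (array([ 0.5183, -0.1633,  0.1335]), np.float64(0.00031243838098145185))
[0.5328 0.1588 0.121 ] 0.07863757661532561 -75.89383650864426 0.5559339549700139
[ 0.5186 -0.1633  0.133 ] 0.06760333488181722 -160.76343183303896 0.543659662629188
L [110   6 135] 133.212
[230.6345 240.5467] ((60.748802185058594, 63.19715881347656), 58.92667770385742) 2875.5
[272.665  254.2012] ((51.645999908447266, 124.55455780029297), 15.035541534423828) 1222.0
[218.9596 226.5554] ((90.9906005859375, 151.231689453125), 28.99335289001465) 1731.0
R [120   4 140] 139.5105
[389.6339 245.8808] ((61.87140655517578, 63.620811462402344), 120.63340759277344) 2990.0
[397.7157 235.3949] ((105.57420349121094, 147.97174072265625), 142.63853454589844) 2535.0
```

```bash
python3 - <<'E'
from plant import ctrl
from h import *
import cv2
from scipy.spatial.transform import Rotation as Ro
np.set_printoptions(precision=4,suppress=True)
o=ctrl.get_obs(); R=Ro.from_euler('xyz',o['orientation'],degrees=True).as_matrix(); print(R, o['joint_pos'])
tgt=np.array([.5186,-.1633,.30])
print('tool-frame shift mm',R.T@(tgt-o['tool_pos'])*1000, 'z yaw',np.degrees(np.arctan2(R[1,2],R[0,2])))
s=ctrl.snapshot('wrist'); print(s['hand_eye'],s['fx'],s['cx'],s['cy'])
c=np.array([.5186,-.1633,0])
for u,v in ((382,256),(403,248),(380,250)): 
    for z in (.079,.085):
        d=plane('top',u,v,z)-c; print(u,v,np.degrees(np.arctan2(d[1],d[0])),np.hypot(d[0],d[1]))
# box edges yaw, right box corners
E
```

```text
[[-0.0006 -0.9521 -0.3057]
 [ 0.0014 -0.3057  0.9521]
 [-1.      0.0002  0.0015]] [-55.6856  20.5877   0.6385  -0.0172 -70.1374 -16.5077]
tool-frame shift mm [ -48.8091 -443.7943  360.6387] z yaw 107.80086055430624
[[ 0.0002 -0.3117  0.9502 -0.1335]
 [ 0.0008 -0.9502 -0.3117  0.0853]
 [ 1.      0.0009  0.0001  0.0008]
 [ 0.      0.      0.      1.    ]] 397.27292039063195 321.0924067475 243.70400858797012
382 256 140.241035375902 0.02609636876112457
382 256 140.2562669218178 0.02725976247375256
403 248 -98.36409481458139 0.02696001143495664
403 248 -100.82804526837828 0.02615227194169115
380 250 110.60278074114302 0.02178984200770621
380 250 112.24931290565553 0.022811962610723532
```

Request:
send_rows --deltas '[{"dy":-37,"dz":30,"fingers":1},{"dy":-37,"dz":30},{"dy":-37,"dz":30},{"dy":-37,"dz":30},{"dy":-37,"dz":30},{"dy":-37,"dz":30},{"dy":-37,"dz":30},{"dy":-37,"dz":30},{"dy":-37,"dz":30},{"dy":-37,"dz":30},{"dy":-37,"dz":30},{"dy":-37,"dz":30}]'

```text
validation failed for argument at $.de...
```

Request:
send_rows --deltas '[{"ax":0},{"ax":0}]'

```text
validation failed for argument at $.de...
```

```bash
python3 - <<'E'
from plant import ctrl
from h import *
import cv2, json
from scipy.spatial.transform import Rotation as Ro
np.set_printoptions(precision=4,suppress=True)
o=ctrl.get_obs(); print(o['tool_pos'],o['orientation'],o['joint_pos'])
s=ctrl.snapshot('wrist'); cv2.imwrite('pics/w1.png',np.clip(s['image']*1.6,0,255).astype(np.uint8))
np.savez('w1.npz',p=o['tool_pos'],e=o['orientation'],he=s['hand_eye'],k=[s['fx'],s['fy'],s['cx'],s['cy']])
E
```

```text
[ 0.2063 -0.6424  0.2508] [  5.6654  89.9272 113.4681] [-55.6864  20.5827   0.6463  -0.0146 -70.1351 -16.5059]
```

View pics/w1.png

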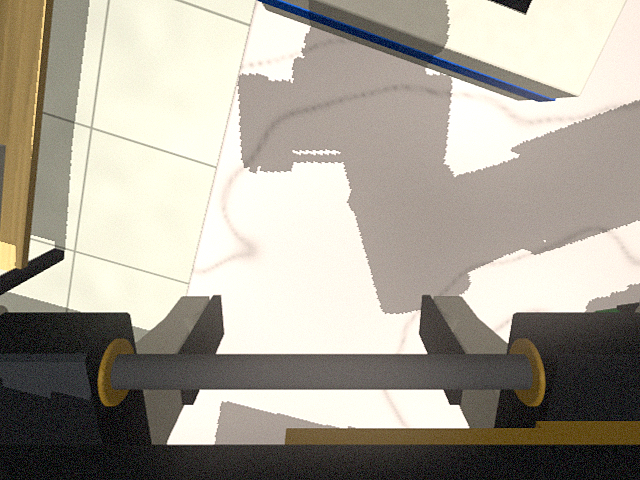

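Request:
send_rows --deltas '[{"dx":0,"dy":-37,"dz":30,"ax":0,"ay":0,"az":0,"fingers":1},{"dx":0,"dy":-37,"dz":30,"ax":0,"ay":0,"az":0,"fingers":1},{"dx":0,"dy":-37,"dz":30,"ax":0,"ay":0,"az":0,"fingers":1},{"dx":0,"dy":-37,"dz":30,"ax":0,"ay":0,"az":0,"fingers":1},{"dx":0,"dy":-37,"dz":30,"ax":0,"ay":0,"az":0,"fingers":1},{"dx":0,"dy":-37,"dz":30,"ax":0,"ay":0,"az":0,"fingers":1},{"dx":0,"dy":-37,"dz":30,"ax":0,"ay":0,"az":0,"fingers":1},{"dx":0,"dy":-37,"dz":30,"ax":0,"ay":0,"az":0,"fingers":1},{"dx":0,"dy":-37,"dz":30,"ax":0,"ay":0,"az":0,"fingers":1},{"dx":0,"dy":-37,"dz":30,"ax":0,"ay":0,"az":0,"fingers":1},{"dx":0,"dy":-37,"dz":30,"ax":0,"ay":0,"az":0,"fingers":1},{"dx":0,"dy":-37,"dz":30,"ax":0,"ay":0,"az":0,"fingers":1}]'

```text
clock: 1.7
tool_pos: [0.5196, -0.1627, 0.2517]
orientation: [-113.0, 90.0, -5.2]
force: [0.2, -0.8, -0.5]
opening: 0.0875
```

```bash
cat > w.py <<'E'
import sys
from plant import ctrl
from h import *
import cv2
np.set_printoptions(precision=4,suppress=True)
n=sys.argv[1]
o=ctrl.get_obs(); print(o['clock'],o['tool_pos'],o['orientation'],o['joint_pos'])
s=ctrl.snapshot('wrist'); cv2.imwrite(f'pics/{n}.png',np.clip(s['image']*1.3,0,255).astype(np.uint8))
np.savez(f'{n}.npz',p=o['tool_pos'],e=o['orientation'],he=s['hand_eye'],k=[s['fx'],s['fy'],s['cx'],s['cy']])
E
python3 w.py w2
```

```text
1.7 [ 0.5196 -0.1627  0.2517] [-112.9794   89.9884   -5.1624] [  3.2455   8.2584 -15.8648   0.0019 -65.8654 -75.4292]
```

View pics/w2.png

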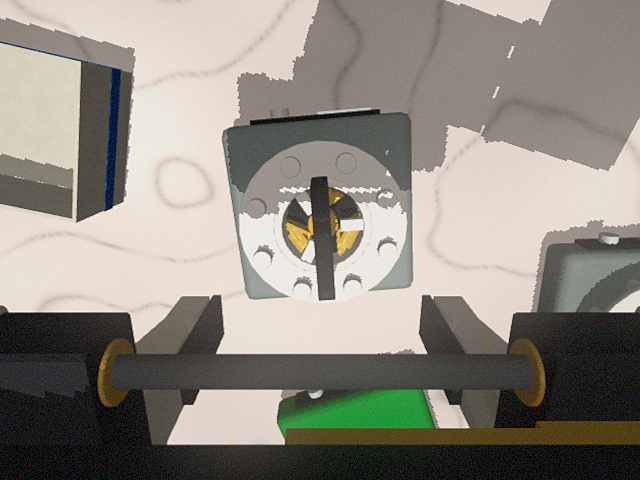

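```bash
python3 - <<'E'
import cv2
im=cv2.imread('pics/w2.png')[165:305,250:400]
cv2.imwrite('pics/w2c.png',cv2.resize(im,(600,560),interpolation=cv2.INTER_CUBIC))
E
```

```text
(no output)
```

View pics/w2c.png

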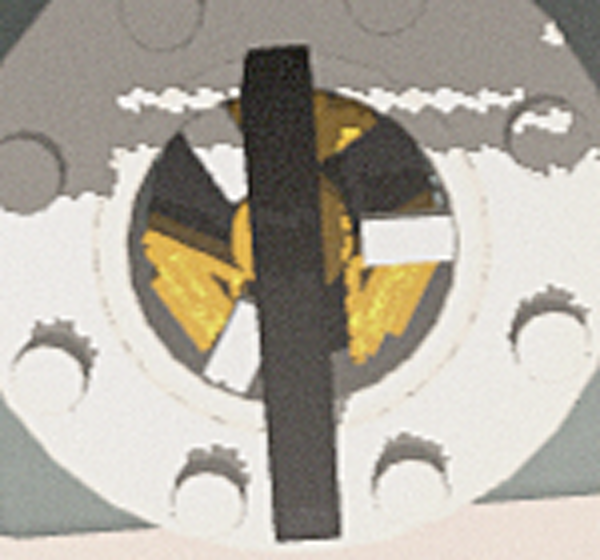

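```bash
cat >> h.py <<'E'
def wplane(n,u,v,z):
    from scipy.spatial.transform import Rotation as Ro
    q=np.load(n+'.npz'); R=Ro.from_euler('xyz',q['e'],degrees=True).as_matrix(); H=q['he']; fx,fy,cx,cy=q['k']
    d=R@H[:3,:3]@np.array([(u-cx)/fx,(v-cy)/fy,1]); o=q['p']+R@H[:3,3]
    return o+d*(z-o[2])/d[2]
E
python3 - <<'E'
from h import *
np.set_printoptions(precision=4,suppress=True)
P=lambda x,y,z:wplane('w2',250+x/4,165+y/4,z)
ang=lambda d:np.degrees(np.arctan2(d[1],d[0]))
# bar top z=.133: four corners
c=[P(*q,.133) for q in ((245,50),(310,45),(275,540),(340,536))]
ctr=sum(c)/4; ax=(c[0]+c[1]-c[2]-c[3])/2
print('bar centre',ctr,'len',np.linalg.norm(ax),'dir',ang(ax),'width',np.linalg.norm(c[0]-c[1]))
# flange/bore ellipse center: bore edges at flange top ~ .088
for q in ((128,242),(458,235),(290,88),(290,405)): print('bore',P(*q,.088))
for nm,q in dict(right=(453,238),ul=(195,135),ll=(225,375)).items():
    d=P(*q,.082)-ctr; print('tab',nm,ang(d),np.hypot(*d[:2]))
for nm,a,b in (('k2 low edge',(145,232),(225,265)),('k1 up edge',(330,158),(375,118)),('k3 right edge',(352,360),(350,290))):
    A,B=P(*a,.079),P(*b,.079); d=A-B if nm!='k1 up edge' else B-A
    u=d[:2]/np.linalg.norm(d[:2]); r=(A-ctr)[:2]; print(nm,ang(d),'offset',u[0]*r[1]-u[1]*r[0])
for nm,q in dict(k1=(395,170),k2=(170,185)).items():
    d=P(*q,.072)-ctr; print(nm,ang(d),np.hypot(*d[:2]))
E
```

```text
bar centre [ 0.5149 -0.1618  0.133 ] len 0.08580062383826732 dir -158.70295038466307 width 0.010317749555066215
bore [ 0.5261 -0.1916  0.088 ]
bore [ 0.5052 -0.1312  0.088 ]
bore [ 0.4879 -0.1709  0.088 ]
bore [ 0.5488 -0.1513  0.088 ]
tab right 103.44199074998997 0.031930012792219686
tab ul -116.20631203428513 0.026154953872315367
tab ll -5.5455532180386715 0.03413182088833204
k2 low edge -95.49072089901007 offset 0.013491749947611015
k1 up edge 150.2823484398135 offset 0.004549546631184747
k3 right edge 20.16514549581922 offset 0.01116928780516848
k1 131.20474025979578 0.022635621396941003
k2 -85.55677905532842 0.025284862864508834
```

Request:
send_rows --deltas '[{"dx":30,"dy":1.3,"dz":1.7,"ax":-0.4,"ay":0,"az":0,"fingers":1},{"dx":30,"dy":0,"dz":0,"ax":0,"ay":0,"az":0,"fingers":1},{"dx":30,"dy":0,"dz":0,"ax":0,"ay":0,"az":0,"fingers":1},{"dx":20,"dy":0,"dz":0,"ax":0,"ay":0,"az":0,"fingers":1},{"dx":10,"dy":0,"dz":0,"ax":0,"ay":0,"az":0,"fingers":1},{"dx":0,"dy":0,"dz":0,"ax":0,"ay":0,"az":0,"fingers":0.4},{"dx":0,"dy":0,"dz":0,"ax":0,"ay":0,"az":0,"fingers":0.4},{"dx":0,"dy":0,"dz":0,"ax":0,"ay":0,"az":0,"fingers":0.4}]'

```text
clock: 2.75
tool_pos: [0.5178, -0.1629, 0.1324]
orientation: [-110.1, 89.9, -0.3]
force: [-0.3, 0.9, -0.1]
opening: 0.0629
```

```bash
python3 w.py w3; python3 - <<'E'
from plant import ctrl
import cv2,numpy as np
for n,(x,y,w,h) in dict(side=(290,130,150,150),top=(330,190,120,120)).items():
    s=ctrl.snapshot(n)['image']; cv2.imwrite(f'pics/{n}3.png',cv2.resize(np.clip(s[y:y+h,x:x+w]*1.6,0,255).astype(np.uint8),(500,500)))
E
```

```text
2.75 [ 0.5178 -0.1629  0.1324] [-110.0825   89.9128   -0.2724] [  3.231   14.4667 -25.1902   0.0069 -50.256  -73.4254]
```

View pics/w3.png

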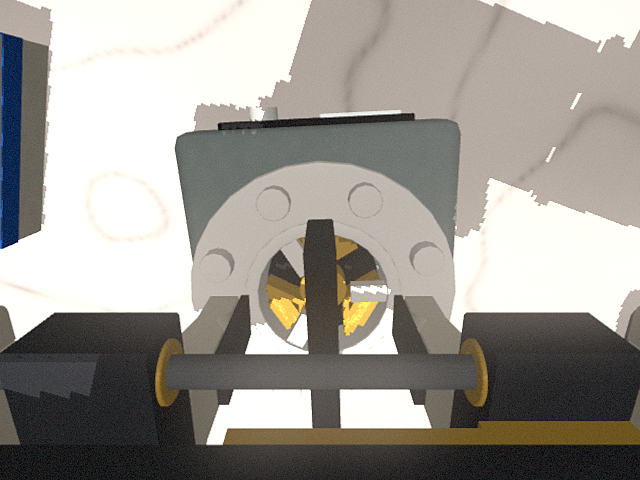

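View pics/side3.png

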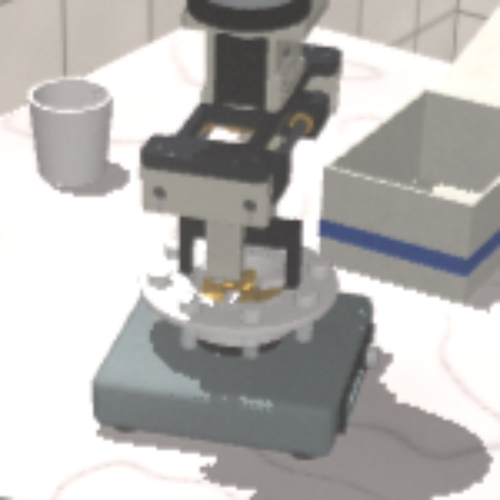

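Request:
send_rows --deltas '[{"dx":1,"dy":0,"dz":0,"ax":0,"ay":0,"az":0,"fingers":0},{"dx":0,"dy":0,"dz":0,"ax":0,"ay":0,"az":0,"fingers":0},{"dx":0,"dy":0,"dz":0,"ax":0,"ay":0,"az":0,"fingers":0},{"dx":0,"dy":0,"dz":0,"ax":0,"ay":0,"az":0,"fingers":0},{"dx":0,"dy":0,"dz":0,"ax":0,"ay":0,"az":0,"fingers":0},{"dx":0,"dy":0,"dz":0,"ax":0,"ay":0,"az":0,"fingers":0},{"dx":0,"dy":0,"dz":0,"ax":0,"ay":0,"az":0,"fingers":0},{"dx":0,"dy":0,"dz":0,"ax":0,"ay":0,"az":0,"fingers":0}]'

```text
clock: 3.9
tool_pos: [0.5172, -0.1629, 0.1305]
orientation: [25.0, 90.0, 134.8]
force: [-0.5, 1.7, -0.3]
opening: 0.0118
```

Gripped (11.8 mm opening). Turn 31° counter-clockwise.

Request:
send_rows --deltas '[{"dx":0,"dy":0,"dz":0,"ax":-0.8,"ay":0,"az":0,"fingers":0},{"dx":0,"dy":0,"dz":0,"ax":-0.8,"ay":0,"az":0,"fingers":0},{"dx":0,"dy":0,"dz":0,"ax":-0.8,"ay":0,"az":0,"fingers":0},{"dx":0,"dy":0,"dz":0,"ax":-0.8,"ay":0,"az":0,"fingers":0},{"dx":0,"dy":0,"dz":0,"ax":-0.8,"ay":0,"az":0,"fingers":0},{"dx":0,"dy":0,"dz":0,"ax":-0.8,"ay":0,"az":0,"fingers":0},{"dx":0,"dy":0,"dz":0,"ax":-0.8,"ay":0,"az":0,"fingers":0},{"dx":0,"dy":0,"dz":0,"ax":-0.6,"ay":0,"az":0,"fingers":0},{"dx":0,"dy":0,"dz":0,"ax":0,"ay":0,"az":0,"fingers":0}]'

```text
clock: 5.03
tool_pos: [0.5169, -0.1629, 0.1302]
orientation: [29.7, 90.0, 170.5]
force: [0.3, -0.6, -3.5]
opening: 0.0117
```

```bash
python3 w.py w4;  python3 - <<'E'
import cv2
im=cv2.imread('pics/w4.png')[190:370,220:420]
cv2.imwrite('pics/w4c.png',cv2.resize(im,(640,576),interpolation=cv2.INTER_CUBIC))
E
```

```text
5.025 [ 0.5169 -0.1629  0.1302] [ 29.6806  89.9502 170.4549] [  3.2296  14.6162 -25.3327  -0.0144 -50.0997 -42.4461]
```

View pics/w4c.png

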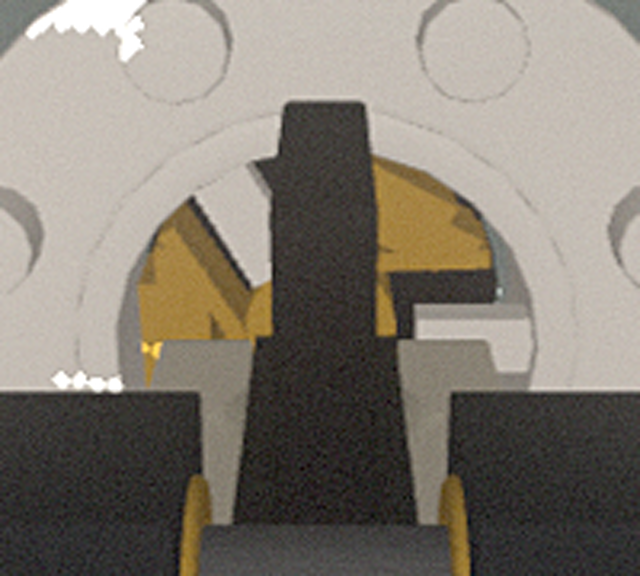

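Request:
send_rows --deltas '[{"dx":2,"dy":0,"dz":0,"ax":0,"ay":0,"az":0,"fingers":0},{"dx":2,"dy":0,"dz":0,"ax":0,"ay":0,"az":0,"fingers":0},{"dx":0,"dy":0,"dz":0,"ax":0,"ay":0,"az":0,"fingers":0}]'

```text
clock: 5.45
tool_pos: [0.5171, -0.1629, 0.1263]
orientation: [37.4, 90.0, 178.2]
force: [-0.3, -0.0, -3.4]
opening: 0.0115
```

Request:
send_rows --deltas '[{"dx":2,"dy":0,"dz":0,"ax":0,"ay":0,"az":0,"fingers":0},{"dx":2,"dy":0,"dz":0,"ax":0,"ay":0,"az":0,"fingers":0},{"dx":2,"dy":0,"dz":0,"ax":0,"ay":0,"az":0,"fingers":0},{"dx":1,"dy":0,"dz":0,"ax":0,"ay":0,"az":0,"fingers":0},{"dx":0,"dy":0,"dz":0,"ax":0,"ay":0,"az":0,"fingers":0}]'

```text
clock: 6.08
tool_pos: [0.5172, -0.1629, 0.1195]
orientation: [49.5, 90.0, -169.7]
force: [0.8, 0.7, -2.9]
opening: 0.012
```

```bash
python3 w.py w5;  python3 - <<'E'
import cv2
im=cv2.imread('pics/w5.png')[190:370,220:420]
cv2.imwrite('pics/w5c.png',cv2.resize(im,(640,576),interpolation=cv2.INTER_CUBIC))
E
```

```text
6.075 [ 0.5172 -0.1629  0.1195] [  49.4592   89.9918 -169.7313] [  3.2335  15.3595 -26.0058   0.0013 -48.6429 -42.4249]
```

View pics/w5c.png

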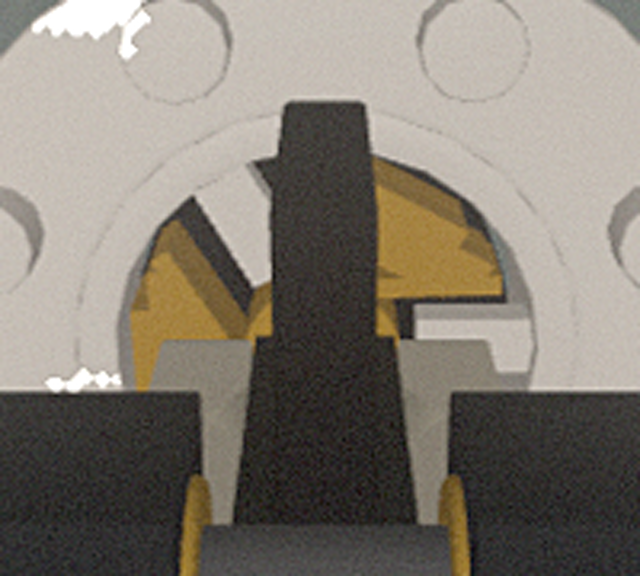

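Request:
send_rows --deltas '[{"dx":0.6,"dy":0,"dz":0,"ax":0,"ay":0,"az":0,"fingers":0},{"dx":0.5,"dy":0,"dz":0,"ax":0,"ay":0,"az":0,"fingers":0},{"dx":0,"dy":0,"dz":0,"ax":0,"ay":0,"az":0,"fingers":0}]'

```text
clock: 6.5
tool_pos: [0.5173, -0.1629, 0.1186]
orientation: [-144.1, 90.0, -3.3]
force: [-0.6, 0.8, -1.5]
opening: 0.0119
```

Request:
send_rows --deltas '[{"dx":0.5,"dy":0,"dz":0,"ax":0,"ay":0,"az":0,"fingers":0},{"dx":0,"dy":0,"dz":0,"ax":0,"ay":0,"az":0,"fingers":0}]'

```text
clock: 6.75
tool_pos: [0.5173, -0.1629, 0.1185]
orientation: [-155.5, 90.0, -14.7]
force: [-3.1, 1.9, 5.3]
opening: 0.0121
```

Request:
send_rows --deltas '[{"dx":0,"dy":0,"dz":0,"ax":0,"ay":0,"az":0,"fingers":0.3},{"dx":0,"dy":0,"dz":0,"ax":0,"ay":0,"az":0,"fingers":0.5},{"dx":0,"dy":0,"dz":0,"ax":0,"ay":0,"az":0,"fingers":0.7},{"dx":0,"dy":0,"dz":0,"ax":0,"ay":0,"az":0,"fingers":0.8},{"dx":0,"dy":0,"dz":0,"ax":0,"ay":0,"az":0,"fingers":0.8}]'

```text
clock: 7.38
tool_pos: [0.5173, -0.1629, 0.1179]
orientation: [76.6, 90.0, -142.6]
force: [0.1, 0.6, -0.0]
opening: 0.0561
```

Request:
send_rows --deltas '[{"dx":-10,"dy":0,"dz":0,"ax":0,"ay":0,"az":0,"fingers":0.8},{"dx":-30,"dy":0,"dz":0,"ax":0,"ay":0,"az":0,"fingers":0.8},{"dx":-40,"dy":0,"dz":0,"ax":0,"ay":0,"az":0,"fingers":0.8},{"dx":-45,"dy":0,"dz":0,"ax":0,"ay":0,"az":0,"fingers":0.8},{"dx":0,"dy":0,"dz":0,"ax":0,"ay":0,"az":0,"fingers":0.8}]'

```text
clock: 8.0
tool_pos: [0.5193, -0.1632, 0.2477]
orientation: [-145.8, 89.5, -5.0]
force: [0.5, 0.5, -0.5]
opening: 0.0703
```

```bash
python3 w.py w6;  python3 - <<'E'
from plant import ctrl
import cv2,numpy as np
im=cv2.imread('pics/w6.png')[165:305,250:400]
s=ctrl.snapshot('side')['image'][175:255,325:405]
g=lambda a:cv2.resize(a,(400,400),interpolation=cv2.INTER_NEAREST)
cv2.imwrite('pics/c6.png',np.hstack([g(im),g(np.clip(s*1.8,0,255).astype(np.uint8))]))
t=ctrl.snapshot('top')['image'];cv2.imwrite('pics/t6.png',t)
E
```

```text
8.0 [ 0.5193 -0.1632  0.2477] [-145.7988   89.5409   -4.9626] [  3.233    8.1464 -16.5601   0.0723 -64.8391 -42.4274]
```

View pics/c6.png

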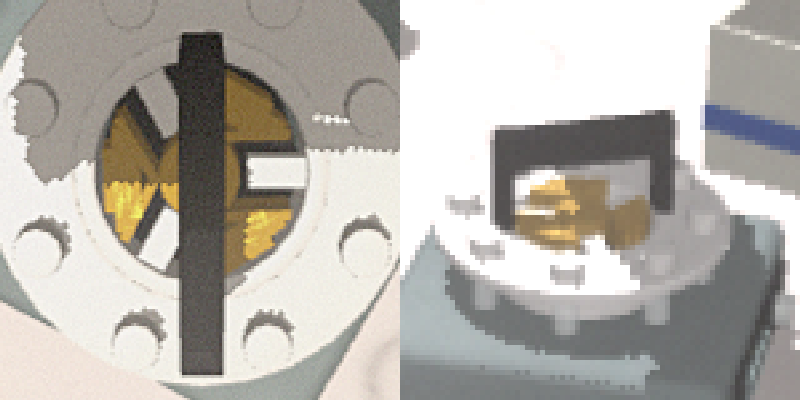

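View pics/t6.png

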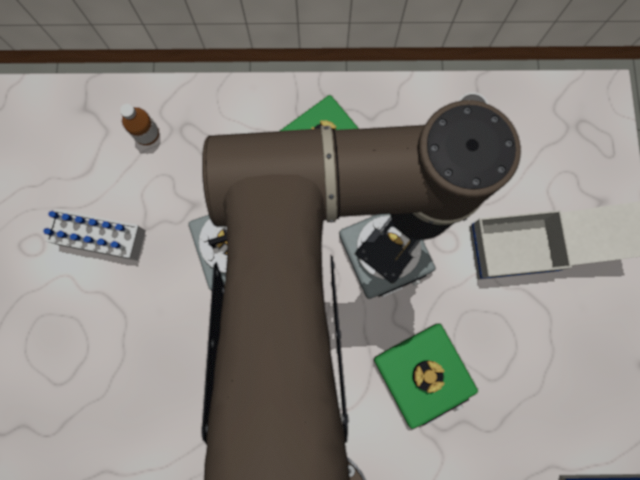

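```bash
python3 - <<'E'
from h import *
for z in (.121,.133): print(z,proj('side',(.5178,-.1625,z)))
E
```

```text
0.121 (np.float64(362.03302965601546), np.float64(199.241903247247))
0.133 (np.float64(362.17194289078253), np.float64(194.28749405483705))
```

```bash
python3 - <<'E'
from plant import ctrl
print(ctrl.close_job(), ctrl.get_obs()['clock'])
E
```

```text
the job is handed in; nothing more can be done
the job is handed in; nothing more can be done
```

The carousel that rode high, the right-hand one in the top view at about pixel (390, 250), now sits home in its keyways. I let it go and handed the job in just after 8 s on the robot's clock.

- **Which carousel:** The right-hand bar top measured 133.5 mm above the bench, against 133 expected for the high one. The left-hand one, at about (230, 240), measured 117.6 mm against 121 expected. That was a 3.4 mm disagreement, but it was clearly the lower of the two.
- **What I did:** I gripped the bar handle, turned it 31° counter-clockwise, and lowered it 12 mm with no sign of slipping. At the bottom the upward force rose to about 5 N. I then opened the fingers and lifted about 130 mm clear.
- **Last checks:**
  - The wrist view shows all three tabs inside the keyways.
  - In the side view the bar top sits at row 199, where 199.2 is expected when home and 194.3 when high.
  - The force on the tool was back to about zero.
- **Not checked:** I did not measure level separately; it follows from the tabs and the height. The seated carousel was never touched, but the arm partly hid it in the last top view.

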